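Hang three measuring scoops nested on one hook

TASK

Hang the three upright measuring scoops on the hook of the stand by the slots in their handles, largest first, then the medium one, then the small one, each pushed back so that its handle lies flat against the plate or the handle before it and its bowl sits down inside the next larger bowl. The hook is clamped a little higher or lower each time, so feel for it: let each scoop down gently until the hook carries it before letting go; do not drop or knock the scoops or force the hook, and leave the mug, the spice jar and the garlic where they are.

Things in the scene. Friction and masses are not known exactly. Their poses are not given: they have to be found in the camera images.
- stand: Fixed stand: pale wooden base 12 mm thick, 130 mm wide, from 85 mm in front of the origin to 55 mm behind; upright dark steel plate 8 mm thick, 44 mm wide up to 120 mm above the worktop, 16 mm wide from there to its top at 216 mm (fingers can pass beside the narrow part). Origin: worktop height, below the middle of the plate's front face; +x points backward through the plate, z up.
- hook_mark (a point): On the plate's front face, 190 mm up: mean height of the top of the steel hook where it leaves the plate. The hook is clamped anew each time, up to 14 mm higher or lower than this mark; that is not measured. It is a round bar 8 mm thick pointing along the stand's -x, rising 1 in 5 for 30 mm, then turned up; the tip ends 45 mm in front of the plate, its top 13 mm above the bar's root.
- large_scoop: Large scoop, red handle, 0.24 kg: steel bowl 76 mm wide, 44 tall, wall 3; upright strap handle 28 mm wide, 6 thick, straight sides up to 135 mm above the base, gabled top at 148; strap's middle plane 41 mm behind the bowl centre. Stands on its flat base at the start. Origin: centre of the bowl's underside; z up, +x from bowl centre to handle, y along the strap's width. Hang it with +x along the stand's +x.
- medium_scoop: Medium scoop, yellow handle, 0.18 kg, made and with its frame like the large one: bowl 60 mm wide, 34 tall; strap 36 mm wide, 6 thick, straight sides up to 103 mm above the base, top at 118; strap's middle plane 33 mm behind the bowl centre. Hung home, the bottom 14 mm of its bowl is inside the large bowl (3 mm free at the back, 7 in front, 5 at the sides).
- small_scoop: Small scoop, blue handle, 0.13 kg, made and with its frame like the large one: bowl 44 mm wide, 26 tall; strap 44 mm wide, 6 thick, straight sides up to 81 mm above the base, top at 98; strap's middle plane 25 mm behind the bowl centre. Hung home, the bottom 14 mm of its bowl is inside the medium bowl, with like clearances.
- large_scoop_eye (a point): Peak of the top edge of the slot in the large handle: the point that rests on the hook; 142 mm above the base, mid-thickness of the strap; axes as the scoop's. The slot is 14 mm wide, runs from here 62 mm down and is open front to back; the hook goes through it. Hung home it is 3 mm in front of the plate.
- medium_scoop_eye (a point): The same point of the medium scoop, 112 mm above its base; the slot is the same. Hung home it is 6 mm in front of the large scoop's, at nearly the same height.
- small_scoop_eye (a point): The same point of the small scoop, 92 mm above its base; the slot is the same. Hung home it is 6 mm in front of the medium scoop's, at nearly the same height.
- mug: Bystander: white mug with a teal band, 90 mm in diameter, 98 mm tall, with a handle; loose. Origin at its underside.
- spice_jar: Bystander: glass spice jar with a green cap, 46 mm in diameter, 106 mm tall; loose. Origin under its centre.
- garlic: Bystander: bulb of garlic, 56 mm; loose. Origin under its centre.

How it is judged:
By the outcome, as a careful person would: the job done as asked, in the order asked, and still so for the second after the job is handed in, with the robot touching nothing.
It also fails if it takes over 72 s, if anything falls off the work surface, if the arm or the gripper's body presses on something with over 40 N, if the wrist force passes 120 N, or if a joint passes its speed limit or range.

ROBOT

A 6-joint arm with a two-finger parallel gripper is mounted at the origin on a cart in front of the work surface, level with it; the furniture and walls round the work are solid. World frame = base frame: x ahead of the robot, y to its left, z up, the work surface at z = 0. Lengths are in mm, angles in rad, forces in N, time in s.
With the tool pointing down it reaches from about 350 to 975 mm from the base axis. Payload 7.1 kg.
Tool frame: the origin (TCP) lies at the very end of the fingers, on their centre line; the grasp point (between the pads) lies 19 mm behind it; z points along the fingers, y is the line along which they close (so a half turn about z gives the same grasp; the last joint's range is limited). The gripper opens to 88 mm and grips with 3 to 60 N. Pads are 20 mm wide; open, the fingers measure 115 mm over their backs; the gripper's body (75 mm by 178 mm) begins 61 mm behind the grasp point.
Start: joints at [1.205, 0.423, 1.63, -0, 1.089, -0.019], TCP at [212.399, 587.785, 222.675] pointing down, gripper open.
Joint ranges: [-3, 3], [-0.9, 2.11], [0.09, 2.58], [-1.31, 4.45], [0.11, 2.69], [-2.54, 2.54]. Speed limits (rad/s): [2.39, 2.39, 3.01, 3.14, 3.14, 3.14].

INTERFACE

Orientations are given as a rotation vector (axis times angle).
In Python, from workcell import ctrl gives the robot as it stands. The module is installed in compiled form; this text tells all that it offers.
- The arm moves only by the shell command python3 -m inch 'ROWS'. ROWS is JSON, a list of rows, each a list of 7 numbers: the shift along the tool's x, y, z scaled (see below), then the turn, a rotation vector about the tool's x, y, z scaled (see below), then the closure, from -1 (fully open) to 1 (shut). In form: [[tx, ty, tz, wx, wy, wz, hand], ...]. A call has 1 to 10 rows; each row is the pose to reach, as a shift and turn from the pose commanded when the call began, along the tool's axes at that moment; what a row does not reach only later rows make up. The controller multiplies each number of a shift by 0.15 m and each number of a turn by pi/4 rad. A row lasts 1/8 s, in which the tool goes at most 62.5 mm and 10.7 degrees, less where a joint would pass 70% of its speed; a pose out of reach is approached as far as the arm can. A call with a number of a shift or a turn outside -1 to 1 is refused whole. A call with a gripper value outside its range is refused whole. The fingers move at their own pace and stop on an object; the grip force is fixed at half the most. Time passes only in rows, so rows that repeat a pose let the fingers close. It gives the time, the measured TCP pose, the force, the opening and the grip force at its end, in the units of the state.
- ctrl.get_obs(): the state, without advancing time (a new reading comes with each control period).
- ctrl.get_image(name): name is "scene" or "top" or "wrist"; returns the picture (384x512x3 uint8, red, green, blue); there is no depth.
- ctrl.camera_params(name): a dict with "vfov" (degrees; the focal length in pixels is half the picture's height over the tangent of half this angle, whatever the lens; pixels are square), "cx", "cy" (the principal point, pixels), "eye" and "attitude" of the camera in the world; the wrist camera has in their place "tool_from_camera" (4x4, takes a point from camera to tool coordinates, whose origin is the TCP and whose axes are the flange's). Camera axes: x right, y up, looking along -z (the intrinsics and any distortion apply to the point x, -y, -z); pixel columns grow to the right and rows downward; lengths in mm; the calibration is good to about 2 mm. The wrist camera is an equidistant fisheye: a pixel r from the principal point sees the ray r / f radians off the axis. A picture is of the moment at which its call begins: read the wrist's pose just before it. camera_params takes no time and is no camera call.
- ctrl.close_job(): hands the job in; it is judged then, once.
The state is a dict: "t": time; "qpos": joint angles; "qvel": joint speeds; "joint_torque": joint torques, N m; "ee_pos": TCP position; "orientation": TCP orientation; "ft_force": force on the tool from outside, world axes, zero at the start; "moment": the same for the moment, N m; "width": finger opening in mm; "grasp_force": force on a finger pad.
Only numpy, scipy, OpenCV 4.12 (cv2) and the standard library are available. Lean on these libraries where they do the work, as an engineer would, in place of code of your own. Each camera call takes 0.05 s, during which the arm holds its last target. There are 200 camera calls.

## Working session

There is one attempt and no reset: what is moved stays moved. The work goes in short steps, Python scripts to look and compute and a shell command to move; the robot and the scene stay as the last step left them, time stands still between calls to the robot, and variables do not carry over. Pictures are saved under pics/ and viewed, at most 10 in all, crops included, and the job is handed in when it is done.

```bash
mkdir -p pics; cat > h.py <<'E'
import numpy as np,cv2
from workcell import ctrl
from scipy.spatial.transform import Rotation as R
def par(n):
    return ctrl.camera_params(n)
E
python3 - <<'E'
from h import *
for n in("scene","top","wrist"):
    print(n,ctrl.camera_params(n))
o=ctrl.get_obs();print(o)
a=ctrl.get_image("scene");b=ctrl.get_image("top")
cv2.imwrite("pics/s0.png",a[:,:,::-1]);cv2.imwrite("pics/t0.png",b[:,:,::-1])
E
```

```text
scene {'vfov': 53.8880804013868, 'cx': 254.7056361932148, 'cy': 190.7220404950086, 'eye': array([ -13.00603142, -503.72111147,  872.88062247]), 'attitude': array([ 0.71494327, -0.29121245, -0.75109826])}
top {'vfov': 57.41756911868814, 'cx': 255.25033930531742, 'cy': 192.27529911818604, 'eye': array([ 322.67252725,    1.8620042 , 1184.33983051]), 'attitude': array([ 0.16368548, -0.12250799, -1.58079693])}
wrist {'vfov': 65.70646984690485, 'cx': 260.06402878230494, 'cy': 189.6784098034587, 'tool_from_camera': array([[ 1.35983332e-03,  9.70332878e-01,  2.41769016e-01,
         6.73068925e+01],
       [ 9.99999075e-01, -1.32980896e-03, -2.87359861e-04,
        -3.46793346e-01],
       [ 4.26718828e-05,  2.41769183e-01, -9.70333788e-01,
        -1.61607305e+02],
       [ 0.00000000e+00,  0.00000000e+00,  0.00000000e+00,
         1.00000000e+00]])}
{'t': 0.0, 'qpos': array([ 1.20500932e+00,  4.23859774e-01,  1.63067805e+00,  2.77897770e-05,
        1.08859318e+00, -1.90034536e-02]), 'qvel': array([ 1.59788063e-03, -5.39530402e-05, -2.47488684e-04, -6.46037535e-04,
        2.29264156e-04,  3.12668678e-04]), 'joint_torque': array([-4.42185075e-03, -5.44624114e+01, -2.73653662e+01,  6.42694579e-02,
        2.26701127e-02, -1.19193078e-04]), 'ee_pos': array([212.19487281, 587.28939462, 221.89456934]), 'orientation': array([-5.41965828e-01, -3.09416741e+00,  2.36421786e-03]), 'ft_force': array([0.20895712, 0.62959099, 0.09632182]), 'moment': array([-0.04503839, -0.0108382 ,  0.00612949]), 'grasp_force': 0.0, 'width': 87.47108723366023}
```

View pics/s0.png

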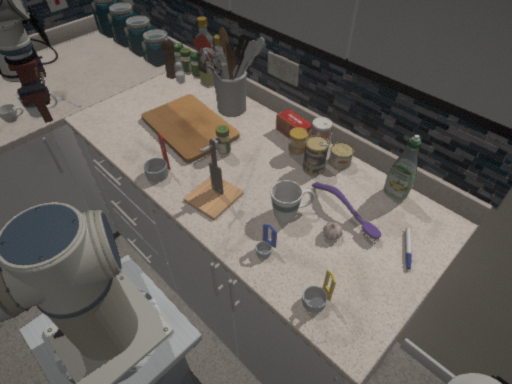

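View pics/t0.png

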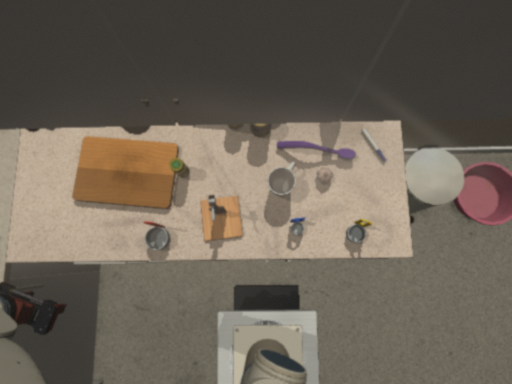

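The scene view shows the stand at about (213,190), the red large scoop at (157,168), the blue small one at (266,245) and the yellow medium one at (318,297). The top view shows the same things at (221,218), (157,238), (297,228) and (357,233). The stand's hook points toward the robot.

```bash
cat > h.py <<'E'
import numpy as np,cv2
from workcell import ctrl
from scipy.spatial.transform import Rotation as R
def pose():
    o=ctrl.get_obs(); return R.from_rotvec(o["orientation"]).as_matrix(),np.array(o["ee_pos"])
def rays(n,px,wp=None):
    p=ctrl.camera_params(n); f=192/np.tan(np.radians(p["vfov"]/2))
    d=np.atleast_2d(px).astype(float)-[p["cx"],p["cy"]]
    if n=="wrist":
        r=np.linalg.norm(d,axis=1)+1e-9; th=r/f
        v=np.c_[d/r[:,None]*np.sin(th)[:,None],np.cos(th)]
        v=v*[1,-1,-1]; Rw,t=wp; T=p["tool_from_camera"]
        return Rw@T[:3,3]+t, v@(Rw@T[:3,:3]).T
    v=np.c_[d/f,np.ones(len(d))]*[1,-1,-1]
    return p["eye"], v@R.from_rotvec(p["attitude"]).as_matrix().T
def onz(n,px,z,wp=None):
    e,v=rays(n,px,wp); return e+v*((z-e[2])/v[:,2])[:,None]
def tri(a,b):
    (e1,v1),(e2,v2)=a,b; v1=v1[0]/np.linalg.norm(v1[0]);v2=v2[0]/np.linalg.norm(v2[0])
    P=[np.eye(3)-np.outer(v,v) for v in(v1,v2)]
    return np.linalg.solve(P[0]+P[1],P[0]@e1+P[1]@e2)
def blobs(img,lo,hi,mn=15):
    hsv=cv2.cvtColor(img,cv2.COLOR_RGB2HSV); m=cv2.inRange(hsv,np.array(lo),np.array(hi))
    n,l,s,c=cv2.connectedComponentsWithStats(m)
    return m,sorted([(s[i,4],c[i].round(1),s[i,:4],l==i) for i in range(1,n) if s[i,4]>=mn],key=lambda x:-x[0])
RED=((0,120,60),(8,255,255));YEL=((22,120,80),(34,255,255));BLU=((108,120,60),(125,255,255))
def show(n,name,crop=None,k=1):
    wp=pose(); im=ctrl.get_image(n); cv2.imwrite(f"pics/{name}.png",im[:,:,::-1]); np.save(f"pics/{name}.npy",np.r_[wp[0].ravel(),wp[1]]); return im,wp
E
python3 - <<'E'
from h import *
s=cv2.imread("pics/s0.png")[:,:,::-1].copy();t=cv2.imread("pics/t0.png")[:,:,::-1].copy()
for k,c,z in(("red",RED,142),("yel",YEL,112),("blu",BLU,90)):
  for n,i in(("scene",s),("top",t)):
    for b in blobs(i,*c)[1][:4]: print(k,n,b[0],b[1],b[2],onz(n,b[1],z*.75)[0].round())
for k,p,z in(("L",(157,239),44),("S",(297,229),26),("M",(356,235),34),("stand",(221,218),12),("platetop",(212,202),216)): print(k,onz("top",p,z)[0].round())
E
```

```text
red scene 318 [293.6 119.4] [278 109  34  21] [819. 145. 106.]
red scene 160 [201.1  42.1] [194  35  18  16] [963. 808. 106.]
red scene 26 [161.  137.7] [158 134   6   9] [447. 385. 106.]
red scene 20 [31.8 61.7] [27 60  9  4] [ 364. 1173.  106.]
red top 72 [ 18.5 305.1] [ 15 299   8  17] [189. 745. 106.]
red top 21 [ 28.2 304.2] [ 25 302   7   5] [191. 716. 106.]
red top 15 [148.6 222.5] [144 222   9   3] [432. 361. 106.]
yel scene 25 [200.9  18.1] [197  16   9   5] [1159. 1050.   84.]
yel scene 20 [331.4 275.8] [328 271   7  12] [ 440. -302.   84.]
yel top 77 [175.8 164.6] [170 158  13  13] [622. 287.  84.]
yel top 58 [363.4 222.2] [356 219  16   7] [ 425. -307.   84.]
blu top 15 [296.8 219.7] [293 219   9   3] [ 437. -101.   68.]
L [384. 352.  44.]
S [ 411. -105.   26.]
M [ 388. -294.   34.]
stand [453. 148.  12.]
platetop [475. 148. 216.]
```

```bash
cat >> h.py <<'E'
def go(x,y,z,yaw,cur=None):
    "units for a move to TCP xyz, tool down, tool y at yaw (deg) from world y"
    Rw,t=pose() if cur is None else cur
    c,s=np.cos(np.radians(yaw)),np.sin(np.radians(yaw))
    ty=np.array([-s,c,0]);tz=np.array([0,0,-1.]);Rt=np.c_[np.cross(ty,tz),ty,tz]
    sh=Rw.T@(np.array([x,y,z])-t)/150; w=R.from_matrix(Rw.T@Rt).as_rotvec()/(np.pi/4)
    print("go",sh.round(3),w.round(3))
E
python3 - <<'E'
from h import *
print(pose())
go(390,260,400,0)
E
```

```text
(array([[-9.40465799e-01,  3.39887981e-01, -4.90393713e-04],
       [ 3.39888334e-01,  9.40464935e-01, -1.27559189e-03],
       [ 2.76397378e-05, -1.36632965e-03, -9.99999066e-01]]), array([212.21655376, 587.33967798, 221.99936617]))
go [-1.856 -1.651 -1.184] [-0.002 -0.    -0.442]
```

```bash
python3 -m inch '[[-0.93,-0.83,-0.6,0,0,0,-1],[-0.93,-0.83,-0.6,0,0,0,-1],[-0.93,-0.83,-0.6,0,0,0,-1],[-0.93,-0.83,-0.6,0,0,0,-1]]' && python3 -m inch '[[-0.93,-0.82,-0.58,0,0,-0.44,-1],[-0.93,-0.82,-0.58,0,0,-0.44,-1],[-0.93,-0.82,-0.58,0,0,-0.44,-1],[-0.93,-0.82,-0.58,0,0,-0.44,-1],[-0.93,-0.82,-0.58,0,0,-0.44,-1]]'
python3 - <<'E'
from h import *
im,wp=show("wrist","w1"); print(wp[1],ctrl.get_obs()["qvel"].round(3))
E
```

```text
t: 0.6
ee_pos: [302.5, 421.5, 314.1]
orientation: [0.546, 3.093, 0.002]
ft_force: [0.2, 0.2, 0.0]
width: 87.9
grasp_force: 0.0
t: 1.23
ee_pos: [391.4, 259.9, 399.9]
orientation: [0.005, 3.141, 0.001]
ft_force: [-0.6, 0.1, -1.0]
width: 87.8
grasp_force: 0.0
[391.35403419 259.87063895 399.90159421] [ 0.025  0.011  0.011  0.003 -0.     0.001]
```

View pics/w1.png

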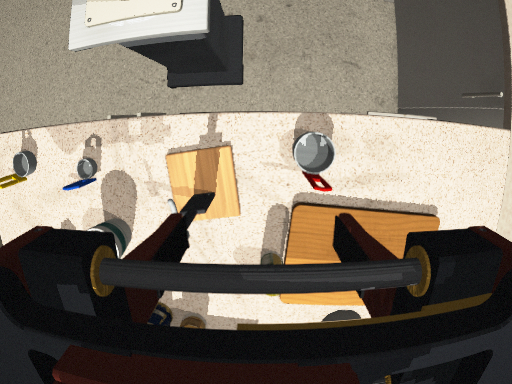

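The wrist view shows the large bowl at about (314,152), its red strap top at (317,181), and the stand base corners near (166,154), (232,146) and (240,215). A finger partly hides the stand's left back.

```bash
python3 - <<'E'
from h import *
im=cv2.imread("pics/w1.png")[:,:,::-1].copy();a=np.load("pics/w1.npy");wp=(a[:9].reshape(3,3),a[9:])
m,b=blobs(im,*RED)
for x in b[:4]:
    print(x[0],x[1],x[2])
    if abs(x[1][0]-317)<20:
        r=cv2.minAreaRect(np.argwhere(x[3])[:,::-1].astype(np.float32));print(r,cv2.boxPoints(r)); 
        print(onz("wrist",cv2.boxPoints(r),146,wp).round(1)); print(onz("wrist",[x[1]],146,wp))
# large bowl
g=cv2.cvtColor(im,cv2.COLOR_RGB2GRAY)
h=cv2.HoughCircles(cv2.GaussianBlur(g[110:200,260:370],(5,5),0),cv2.HOUGH_GRADIENT,1,50,param1=120,param2=15,minRadius=14,maxRadius=28)
print(h); 
if h is not None: print(onz("wrist",[h[0,0,:2]+[260,110]],44,wp))
# base corners
c=np.float32([[166,154],[232,146],[240,215]]).reshape(-1,1,2).copy()
c=cv2.cornerSubPix(g,c,(4,4),(-1,-1),(3,30,.01)).reshape(-1,2);print(c);P=onz("wrist",c,12,wp);print(P.round(1))
print("sides",np.linalg.norm(P[0]-P[1]),np.linalg.norm(P[1]-P[2]))
v=P[2]-P[1];w=P[0]-P[1];print("yaw",np.degrees(np.arctan2(v[1],v[0])),np.degrees(np.arctan2(-w[0]*-1,-w[1])))
cv2.imwrite("pics/w1c.png",cv2.resize(im[130:240,150:350][:,:,::-1],None,fx=4,fy=4,interpolation=cv2.INTER_CUBIC))
E
```

```text
230 [317.6 182.1] [303 172  29  20]
((316.2500305175781, 181.75001525878906), (32.526912689208984, 13.435027122497559), 45.0) [[300.00003 175.00002]
 [309.50003 165.50002]
 [332.50003 188.50002]
 [323.00003 198.00002]]
[[406.2 317.6 146. ]
 [392.3 331.  146. ]
 [426.2 366.7 146. ]
 [440.6 353.  146. ]]
[[416.59168686 343.73750012 146.        ]]
57 [ 56.1 375.9] [ 52 371  10  11]
[[[54.5 43.5 18.5]]]
[[387.46405377 356.75391035  44.        ]]
[[164.54018 155.78482]
 [231.73735 146.78604]
 [239.90189 215.00479]]
[[393.5  76.6  12. ]
 [379.  207.9  12. ]
 [512.1 220.8  12. ]]
sides 132.10741838624446 133.73688013493435
yaw 5.5377949127886215 6.314553738844025
```

View pics/w1c.png

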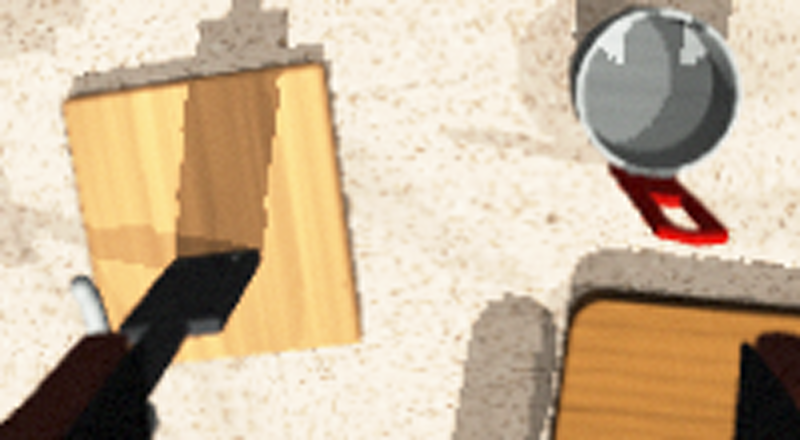

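```bash
python3 -m inch '[[0.2,-0.73,0.5,0,0,0,-1],[0.2,-0.73,0.5,0,0,0,-1],[0.2,-0.73,0.5,0,0,0,-1],[0.2,-0.73,0.5,0,0,0,-1]]'
python3 - <<'E'
from h import *
im,wp=show("wrist","w2"); print(wp[1],ctrl.get_obs()["qvel"].round(3))
cv2.imwrite("pics/w2c.png",cv2.resize(im[60:300,110:420][:,:,::-1],None,fx=2.5,fy=2.5,interpolation=cv2.INTER_CUBIC))
E
```

```text
t: 1.78
ee_pos: [360.5, 151.4, 324.4]
orientation: [-0.002, -3.141, -0.0]
ft_force: [0.2, -0.3, -0.0]
width: 87.5
grasp_force: 0.0
[360.4531566  151.43393502 324.38936706] [ 0.009  0.001 -0.023 -0.     0.002 -0.005]
```

View pics/w2c.png

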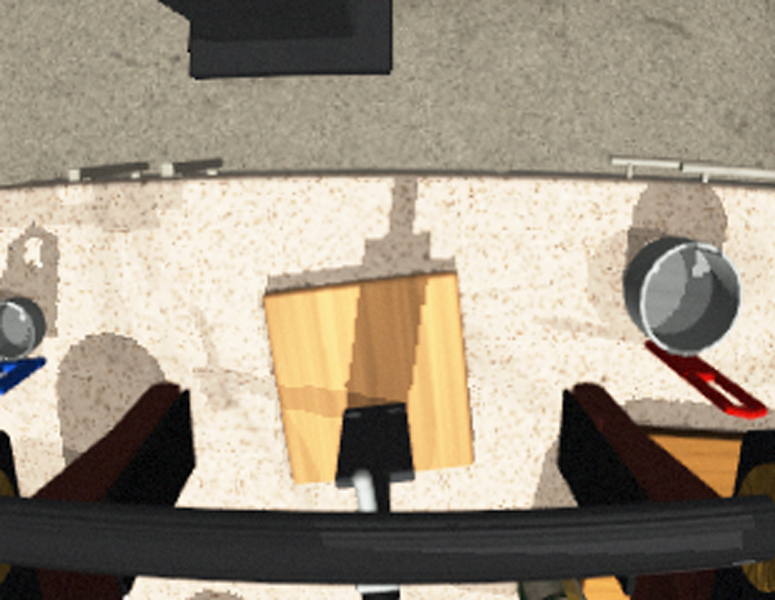

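The crop shows all four base corners at crop (265,295), (455,272), (473,463) and (295,483). The plate foot runs from (345,405) to (407,403), the shoulders from (335,480) to (413,472), and the hook's white tip starts at (362,475).

```bash
python3 - <<'E'
from h import *
im=cv2.imread("pics/w2.png")[:,:,::-1].copy();a=np.load("pics/w2.npy");wp=(a[:9].reshape(3,3),a[9:])
g=cv2.cvtColor(im,cv2.COLOR_RGB2GRAY)
c=np.float32([[265,295],[455,272],[473,463],[295,483],[345,407],[407,404]])/2.5+[110,60]
c2=cv2.cornerSubPix(g,c.astype(np.float32).reshape(-1,1,2).copy(),(3,3),(-1,-1),(3,30,.01)).reshape(-1,2)
print((c2-c).round(1).tolist())
P=onz("wrist",c,12,wp);print(P.round(1))
for i,j in((0,1),(1,2),(2,3),(3,0)): print(np.linalg.norm(P[i]-P[j]).round(1))
x=(P[2]+P[3]-P[0]-P[1])[:2];y=(P[1]+P[2]-P[0]-P[3])[:2]
print("yaw",np.degrees([np.arctan2(x[1],x[0]),np.arctan2(-y[0],y[1])]))
yw=np.mean([np.arctan2(x[1],x[0]),np.arctan2(-y[0],y[1])]);u=np.array([np.cos(yw),np.sin(yw)])
print("centre",P[:4].mean(0),"origin",P[:4].mean(0)[:2]+15*u)
print("plate foot",P[4:].mean(0))
S=onz("wrist",np.float32([[335,481],[413,473]])/2.5+[110,60],120,wp);print("shoulder",S,S.mean(0))
# large
for n,w in(("w1",[[314.2,152.8]]),("w2",[[(683/2.5+110),(297/2.5+60)]])):
  a=np.load(f"pics/{n}.npy");q=(a[:9].reshape(3,3),a[9:]);print(n,"bowl",onz("wrist",w,44,q))
  t={"w1":[[316,189.5],[332,190.3]],"w2":[[733/2.5+110,416/2.5+60],[765/2.5+110,409/2.5+60]]}[n]
  print("strap top",onz("wrist",t,140,q))
E
```

```text
[[-1.6, 0.3], [0.8, 0.9], [-0.3, -0.2], [-0.7, -0.5], [-1.5, 2.5], [-0.4, -0.3]]
[[391.3  79.6  12. ]
 [376.1 203.7  12. ]
 [511.4 220.5  12. ]
 [526.9  95.1  12. ]
 [468.9 131.4  12. ]
 [466.8 173.4  12. ]]
125.0
136.4
126.4
136.5
yaw [6.80485042 7.01400783]
centre [451.39667446 149.71197825  12.        ] origin [466.28773782 151.51648147]
plate foot [467.84426033 152.39466129  12.        ]
shoulder [[472.152253   129.94541264 120.        ]
 [467.28282181 172.32968173 120.        ]] [469.71753741 151.13754718 120.        ]
w1 bowl [[386.22045497 356.18095136  44.        ]]
strap top [[429.1418467  343.01269988 140.        ]
 [430.42533462 367.58789909 140.        ]]
w2 bowl [[384.96973666 350.24357068  44.        ]]
strap top [[430.43218719 345.66290648 140.        ]
 [427.16705179 365.86683992 140.        ]]
```

```bash
python3 -m inch '[[-0.15,0.95,0.3,0,0,0,-1],[-0.15,0.95,0.3,0,0,0,-1],[-0.15,0.95,0.3,0,0,0,-1],[-0.15,0.95,0.3,0,0,0,-1]]' && python3 -m inch '[[-0.1,0.4,0.3,0,0,0,-1],[-0.1,0.4,0.3,0,0,0,-1],[-0.1,0.4,0.3,0,0,0,-1]]'
cat >> h.py <<'E'
def strap(name,col,ztop,zshow=None):
    im,wp=show("wrist",name); m,b=blobs(im,*col,mn=60)
    for x in b[:2]:
        pts=np.argwhere(x[3])[:,::-1]; hi=pts[pts[:,1]>=0]
        print(x[0],x[1],x[2])
    return im,wp,b
E
python3 - <<'E'
from h import *
im,wp,b=strap("w3",RED,140); print(wp[1])
c=im[60:300,140:400]
cv2.imwrite("pics/w3c.png",cv2.resize(c[:,:,::-1],None,fx=2.5,fy=2.5,interpolation=cv2.INTER_CUBIC))
E
```

```text
t: 2.33
ee_pos: [383.4, 296.3, 279.4]
orientation: [0.004, -3.141, -0.0]
ft_force: [-0.5, 0.6, 0.2]
width: 88.2
grasp_force: 0.0
t: 2.7
ee_pos: [398.1, 353.3, 234.6]
orientation: [-0.0, -3.141, 0.001]
ft_force: [-0.3, -1.1, -1.3]
width: 87.8
grasp_force: 0.0
648 [260.1 211.5] [245 192  31  38]
103 [ 58.7 376.7] [ 52 371  15  13]
[398.12381193 353.25025862 234.60765057]
```

View pics/w3c.png

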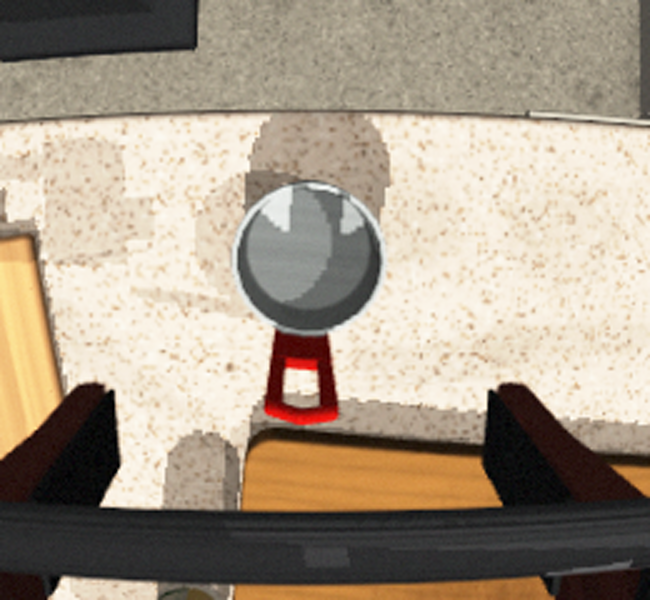

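The close-up shows the bowl at crop (308,257). The strap's shoulders are at (265,411) and (338,409), and its peak is at (303,419).

```bash
python3 - <<'E'
from h import *
a=np.load("pics/w3.npy");q=(a[:9].reshape(3,3),a[9:])
f=lambda p,z:onz("wrist",np.float32(p)/2.5+[140,60],z,q).round(1)
B=f([[308,257]],44)[0];S=f([[265,411],[338,409]],135);P=f([[303,419]],148)[0];print(B,S,P)
for T in(S.mean(0),P): print(np.degrees(np.arctan2(T[1]-B[1],T[0]-B[0])),np.linalg.norm((T-B)[:2]))
go(427,354,105,-1)
E
```

```text
[385.2 357.2  44. ] [[429.4 340.3 135. ]
 [428.5 367.7 135. ]] [427.5 354.6 148. ]
-4.183327532235754 43.86687246658918
-3.5173013584133472 42.37983010820125
go [-0.192  0.008  0.868] [-0.    -0.     0.021]
```

```bash
python3 -m inch '[[-0.2,0.005,0.2,0,0,0.04,-1],[-0.2,0.005,0.55,0,0,0.04,-1],[-0.2,0.005,0.865,0,0,0.04,-1],[-0.2,0.005,0.865,0,0,0.04,-1],[-0.2,0.005,0.865,0,0,0.04,-1]]' && python3 -m inch '[[0,0,0,0,0,0,1],[0,0,0,0,0,0,1],[0,0,0,0,0,0,1],[0,0,0,0,0,0,1],[0,0,0,0,0,0,1],[0,0,0,0,0,0,1]]'
```

```text
t: 3.38
ee_pos: [429.4, 354.2, 107.2]
orientation: [0.052, 3.139, 0.003]
ft_force: [0.3, -0.3, 0.1]
width: 87.8
grasp_force: 0.0
t: 4.12
ee_pos: [428.2, 353.9, 104.8]
orientation: [-0.051, -3.141, 0.0]
ft_force: [-0.2, -0.4, -0.0]
width: 31.2
grasp_force: 0.0
```

```bash
python3 -m inch '[[0,0,0,0,0,0,1],[0,0,0,0,0,0,1],[0,0,0,0,0,0,1]]' && python3 -m inch '[[0,0,-0.1,0,0,0,1],[0,0,-0.3,0,0,0,1],[0,0,-0.55,0,0,0,1],[0,0,-0.55,0,0,0,1]]'
python3 - <<'E'
from h import *
print(pose()[1]);go(393,142.6,186,6.8)
E
```

```text
t: 4.5
ee_pos: [428.2, 353.8, 104.8]
orientation: [-0.051, -3.141, 0.0]
ft_force: [0.1, -1.3, -0.8]
width: 27.7
grasp_force: 30.0
t: 5.0
ee_pos: [430.0, 355.3, 190.8]
orientation: [0.051, 3.136, 0.007]
ft_force: [-0.3, 0.1, -3.1]
width: 27.7
grasp_force: 30.0
[429.96178598 355.25966356 190.8274174 ]
go [ 0.2   -1.425  0.025] [ 0.005  0.007 -0.193]
```

```bash
python3 -m inch '[[0.2,-0.25,0,0,0,0,1],[0.2,-0.5,0,0,0,0,1],[0.2,-0.75,0,0,0,0,1],[0.2,-0.75,0,0,0,0,1]]' && python3 -m inch '[[0,-0.25,0.02,0,0,-0.19,1],[0,-0.5,0.02,0,0,-0.19,1],[0,-0.67,0.02,0,0,-0.19,1],[0,-0.67,0.02,0,0,-0.19,1],[0,-0.67,0.02,0,0,-0.19,1]]'
python3 - <<'E'
from h import *
im,wp=show("wrist","w4");print(wp[1]);go(393,142.6,186,6.8)
im2=ctrl.get_image("scene");cv2.imwrite("pics/s4.png",im2[:,:,::-1])
a=im[60:330,120:420];b=cv2.resize(im2[110:230,150:270],(270,270),interpolation=cv2.INTER_CUBIC)
cv2.imwrite("pics/w4c.png",cv2.resize(np.hstack([a,b])[:,:,::-1],None,fx=1.4,fy=1.4,interpolation=cv2.INTER_CUBIC))
E
```

```text
t: 5.5
ee_pos: [393.3, 240.2, 186.5]
orientation: [-0.055, -3.139, 0.002]
ft_force: [0.6, -0.4, -2.5]
width: 27.8
grasp_force: 30.0
t: 6.12
ee_pos: [391.8, 142.8, 184.3]
orientation: [-0.183, 3.136, 0.001]
ft_force: [-1.2, -0.1, -3.4]
width: 27.4
grasp_force: 30.0
[391.7645266  142.84062606 184.33698609]
go [-0.008 -0.003 -0.011] [ 0.     0.    -0.002]
```

View pics/w4c.png

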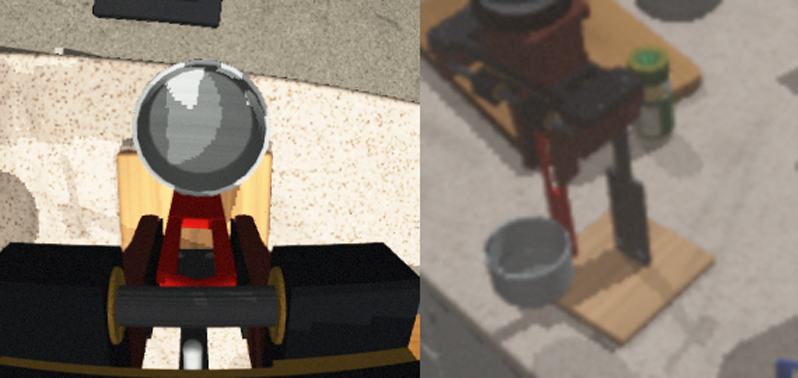

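The left panel shows the scoop gripped at the strap, with the strap at crop x 197, the bowl at (201,128) and the hook tip ahead at (192,352). The hook is about 1.5 mm off toward −y, and the scoop has a small yaw of about 2°. I correct both and advance.

```bash
cat > chk.py <<'E'
import sys
from h import *
o=ctrl.get_obs();Rw,t=pose();f=Rw.T@o["ft_force"]
u=np.array([.993,.118]);d=t[:2]-[467.5,151.5]
print("t%.1f stand x%.1f y%.1f z%.1f  Ftool %s w%.1f"%(o["t"],d@u,d@[-u[1],u[0]],t[2],f.round(1),o["width"]))
a=[float(v) for v in sys.argv[1:]]  # limits fx,fy,fz (tool); exit 1 when passed
# moving forward = -x tool: reaction +x ; moving down=+z: reaction -z
sys.exit(int(f[0]>a[0] or abs(f[1])>a[1] or f[2]<a[2]))
E
python3 -m inch '[[-0.1,-0.01,0,0,0,-0.045,1],[-0.2,-0.01,0,0,0,-0.045,1],[-0.2,-0.01,0,0,0,-0.045,1]]' >/dev/null&& python3 chk.py 4 4 -2 && python3 -m inch '[[-0.1,0,0,0,0,0,1],[-0.2,0,0,0,0,0,1],[-0.2,0,0,0,0,0,1]]' >/dev/null && python3 chk.py 4 4 -2 && python3 -m inch '[[-0.02,0,0,0,0,0,1],[-0.02,0,0,0,0,0,1]]'  >/dev/null&& python3 chk.py 4 4 -2 && python3 -m inch '[[-0.02,0,0,0,0,0,1],[-0.02,0,0,0,0,0,1]]' >/dev/null && python3 chk.py 4 4 -2
```

```text
t6.6 stand x-45.4 y-1.5 z184.5  Ftool [0.5 0.9 2.2] w27.9
t7.0 stand x-15.2 y-0.9 z184.5  Ftool [ 0.  -0.   2.1] w27.9
t7.2 stand x-13.9 y-0.9 z184.4  Ftool [-0.3 -0.6  2.8] w27.6
t7.5 stand x-10.6 y-0.8 z184.5  Ftool [ 0.2 -0.2  1.8] w27.4
```

Continue forward in 2 mm steps until the plate is felt.

```bash
F="python3 chk.py 3.5 4 -2"; python3 -m inch '[[-0.015,0,0,0,0,0,1],[-0.015,0,0,0,0,0,1]]'  >/dev/null&& $F && python3 -m inch '[[-0.012,0,0,0,0,0,1],[-0.012,0,0,0,0,0,1]]' >/dev/null && $F&& python3 -m inch '[[-0.012,0,0,0,0,0,1],[-0.012,0,0,0,0,0,1]]' >/dev/null && $F&& python3 -m inch '[[-0.012,0,0,0,0,0,1],[-0.012,0,0,0,0,0,1]]' >/dev/null && $F&& python3 -m inch '[[-0.012,0,0,0,0,0,1],[-0.012,0,0,0,0,0,1]]' >/dev/null && $F
```

```text
t7.7 stand x-8.3 y-0.7 z184.5  Ftool [0.9 0.4 3.4] w27.6
t8.0 stand x-6.5 y-0.6 z184.5  Ftool [ 0.5 -0.5  2.7] w27.6
t8.2 stand x-4.7 y-0.6 z184.4  Ftool [-0.   0.6  2.5] w27.6
t8.5 stand x-3.3 y-0.6 z184.4  Ftool [ 1.7 -0.5  2.4] w27.8
t8.7 stand x-2.6 y-0.5 z184.1  Ftool [ 5.  -0.1 -1.2] w27.6
```

Plate contact came at −3 mm, as expected. I back off 1.5 mm and let it down.

```bash
F="python3 chk.py 5 4 -0.3"; python3 -m inch '[[0.012,0,0,0,0,0,1],[0.012,0,0.07,0,0,0,1],[0.012,0,0.07,0,0,0,1]]'  >/dev/null&& $F && python3 -m inch '[[0,0,0.02,0,0,0,1],[0,0,0.02,0,0,0,1]]' >/dev/null && $F&& python3 -m inch '[[0,0,0.02,0,0,0,1],[0,0,0.02,0,0,0,1]]' >/dev/null && $F&& python3 -m inch '[[0,0,0.02,0,0,0,1],[0,0,0.02,0,0,0,1]]' >/dev/null && $F&& python3 -m inch '[[0,0,0.02,0,0,0,1],[0,0,0.02,0,0,0,1]]' >/dev/null && $F&& python3 -m inch '[[0,0,0.02,0,0,0,1],[0,0,0.02,0,0,0,1]]' >/dev/null && $F
```

```text
t9.1 stand x-3.3 y-0.6 z173.0  Ftool [ 1.1 -0.4  3.4] w27.8
t9.3 stand x-3.2 y-0.5 z170.7  Ftool [ 1.2 -0.8  4.1] w27.5
t9.6 stand x-3.2 y-0.6 z167.7  Ftool [0.5 0.9 3.1] w28.0
t9.8 stand x-2.8 y-0.7 z165.5  Ftool [ 3.7 -2.3 -5.4] w27.8
```

```bash
F="python3 chk.py 5 4 -0.3"; $F && python3 -m inch '[[0,0,0.015,0,0,0,1],[0,0,0.015,0,0,0,1]]'  >/dev/null&& $F && python3 -m inch '[[0,0,0.015,0,0,0,1],[0,0,0.015,0,0,0,1]]' >/dev/null && $F&& python3 -m inch '[[0,0,0.015,0,0,0,1],[0,0,0.015,0,0,0,1]]' >/dev/null && $F&& python3 -m inch '[[0,0,0.015,0,0,0,1],[0,0,0.015,0,0,0,1]]' >/dev/null && $F
```

```text
t9.8 stand x-2.8 y-0.7 z165.5  Ftool [ 3.7 -2.3 -5.4] w27.8
```

```bash
python3 -m inch '[[0,0,0,0,0,0,0.2],[0,0,0,0,0,0,0.1],[0,0,0,0,0,0,-0.1],[0,0,0,0,0,0,-0.3],[0,0,0,0,0,0,-0.3]]'; python3 chk.py 9 9 -9; python3 - <<'E'
from h import *
im,wp=show("wrist","w5")
im2=ctrl.get_image("scene");cv2.imwrite("pics/s5.png",im2[:,:,::-1])
a=im[60:330,120:420];b=cv2.resize(im2[110:230,150:270],(270,270),interpolation=cv2.INTER_CUBIC)
cv2.imwrite("pics/w5c.png",cv2.resize(np.hstack([a,b])[:,:,::-1],None,fx=1.4,fy=1.4,interpolation=cv2.INTER_CUBIC))
E
```

```text
t: 10.48
ee_pos: [464.5, 150.6, 164.9]
orientation: [-0.238, 3.132, 0.0]
ft_force: [0.0, 0.2, 0.5]
width: 56.9
grasp_force: 0.0
t10.5 stand x-3.1 y-0.5 z164.9  Ftool [-0.1  0.2 -0.5] w56.9
```

View pics/w5c.png

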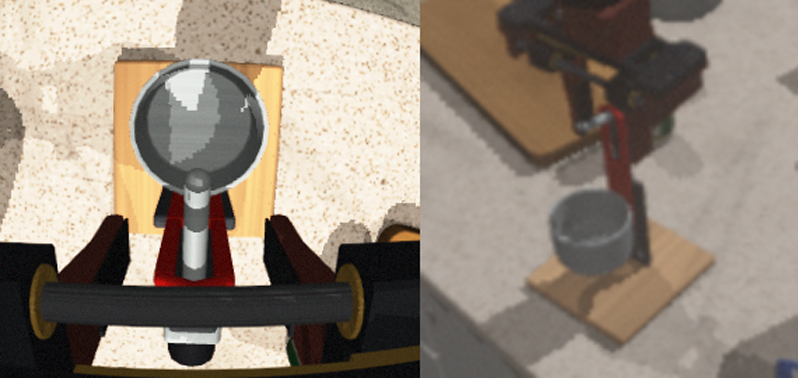

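The large scoop hangs from the hook in line with the plate: its bowl is at (201,127), the strap is flat, and the scene panel shows it hanging upright. Next is the medium one.

```bash
python3 -m inch '[[0,0,-0.2,0,0,0,-0.3],[0,0,-0.6,0,0,0,-0.5],[0,0,-0.6,0,0,0,-1]]' >/dev/null
python3 - <<'E'
from h import *
print(pose()[1]);go(400,-303,230,-15)
E
```

```text
[467.16357517 151.40559828 259.09097857]
go [ 0.903 -2.927  0.183] [0.004 0.01  0.527]
```

```bash
python3 -m inch '[[0.3,-0.98,0.05,0,0,0,-1],[0.3,-0.98,0.05,0,0,0,-1],[0.3,-0.98,0.05,0,0,0,-1]]' >/dev/null; python3 -m inch '[[0.3,-0.98,0.05,0,0,0,-1],[0.3,-0.98,0.05,0,0,0,-1],[0.3,-0.98,0.05,0,0,0,-1]]' >/dev/null;python3 -m inch '[[0.3,-0.97,0.05,0,0,0.53,-1],[0.3,-0.97,0.05,0,0,0.53,-1],[0.3,-0.97,0.05,0,0,0.53,-1],[0.3,-0.97,0.05,0,0,0.53,-1],[0.3,-0.97,0.05,0,0,0.53,-1]]'
python3 - <<'E'
from h import *
im,wp,b=strap("w6",YEL,112); print(wp[1])
c=im[60:300,140:400]
cv2.imwrite("pics/w6c.png",cv2.resize(c[:,:,::-1],None,fx=2.5,fy=2.5,interpolation=cv2.INTER_CUBIC))
E
```

```text
t: 12.32
ee_pos: [397.2, -303.3, 231.7]
orientation: [-0.413, -3.113, -0.002]
ft_force: [0.1, -0.7, 0.0]
width: 88.0
grasp_force: 0.0
634 [261.5 202.5] [245 187  35  31]
[ 397.15961516 -303.29684726  231.74313607]
```

View pics/w6c.png

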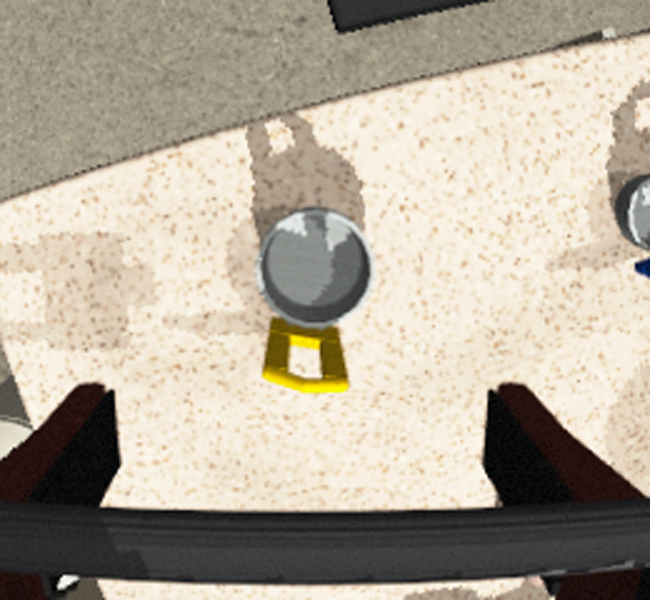

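The crop shows the medium bowl at (316,267), the strap shoulders at (263,379) and (349,385), and the peak at (308,391).

```bash
cat > meas.py <<'E'
from h import *
def meas(n,bowl,sh,pk,zb,zs,zp,k=2.5):
    a=np.load(f"pics/{n}.npy");q=(a[:9].reshape(3,3),a[9:])
    f=lambda p,z:onz("wrist",np.float32(p)/k+[140,60],z,q).round(1)
    B=f([bowl],zb)[0];S=f(sh,zs);P=f([pk],zp)[0];print(B,S,P)
    d=S[1]-S[0];print("width",np.linalg.norm(d),"edge yaw",np.degrees(np.arctan2(-d[0],d[1])))
    for T in(S.mean(0),P): print("line yaw",np.degrees(np.arctan2(T[1]-B[1],T[0]-B[0])),np.linalg.norm((T-B)[:2]))
    return (S.mean(0)+P)/2
E
python3 - <<'E'
from meas import *
p=meas("w6",(316,267),[(263,379),(349,385)],(308,391),34,103,118)
print(p);go(p[0],p[1],112-16-19,-20)
E
```

```text
[ 392.5 -294.    34. ] [[ 420.3 -325.3  103. ]
 [ 432.  -291.8  103. ]] [ 425.1 -307.6  118. ]
width 35.48436275319031 edge yaw -19.251945560146513
line yaw -23.383282572946396 36.66094652351462
line yaw -22.64481955426439 35.323080273385024
[ 425.625 -308.075  110.5  ]
go [-0.192  0.016  1.033] [ 0.001 -0.001  0.11 ]
```

```bash
python3 -m inch '[[-0.184,0.019,0.2,0,0,0.155,-1],[-0.184,0.019,0.5,0,0,0.155,-1],[-0.184,0.019,0.8,0,0,0.155,-1],[-0.184,0.019,0.93,0,0,0.155,-0.6],[-0.184,0.019,0.93,0,0,0.155,-0.5]]' >/dev/null; python3 -m inch '[[0,0,0.1,0,0,0,-0.2],[0,0,0.1,0,0,0,1],[0,0,0.1,0,0,0,1],[0,0,0.1,0,0,0,1],[0,0,0.1,0,0,0,1],[0,0,0.1,0,0,0,1],[0,0,0.1,0,0,0,1]]'
```

```text
t: 13.88
ee_pos: [425.4, -309.1, 78.5]
orientation: [0.603, 3.082, -0.001]
ft_force: [0.2, 0.5, 6.4]
width: 35.6
grasp_force: 30.0
```

```bash
python3 -m inch '[[0,0,-0.1,0,0,0,1],[0,0,-0.4,0,0,0,1],[0,0,-0.7,0,0,0,1],[0,0,-0.9,0,0,0,1],[0,0,-0.9,0,0,0,1]]'
python3 - <<'E'
from h import *
print(pose()[1]);go(391.5,142.4,203,6.8)
E
```

```text
t: 14.5
ee_pos: [426.0, -309.6, 215.6]
orientation: [0.602, 3.079, -0.004]
ft_force: [0.4, 0.4, -1.8]
width: 35.6
grasp_force: 30.0
[ 425.9590034  -309.58514098  215.55281349]
go [1.348 2.705 0.073] [-0.003  0.006 -0.643]
```

```bash
python3 -m inch '[[0.15,0.3,0,0,0,0,1],[0.3,0.6,0,0,0,0,1],[0.45,0.9,0,0,0,0,1],[0.45,0.9,0,0,0,0,1]]' >/dev/null; python3 -m inch '[[0.15,0.3,0,0,0,0,1],[0.3,0.6,0,0,0,0,1],[0.45,0.9,0,0,0,0,1],[0.45,0.9,0,0,0,0,1]]' >/dev/null;python3 -m inch '[[0.15,0.3,0,0,0,-0.2,1],[0.3,0.6,0,0,0,-0.4,1],[0.45,0.9,0,0,0,-0.64,1],[0.45,0.9,0.07,0,0,-0.64,1],[0.45,0.9,0.07,0,0,-0.64,1],[0.45,0.9,0.07,0,0,-0.64,1]]'
python3 - <<'E'
from h import *
im,wp=show("wrist","w7");print(wp[1]);go(391.5,142.4,203,6.8)
a=im[60:330,120:420]
cv2.imwrite("pics/w7c.png",cv2.resize(a[:,:,::-1],None,fx=2,fy=2,interpolation=cv2.INTER_CUBIC))
E
python3 chk.py 9 9 -9
```

```text
t: 16.25
ee_pos: [389.9, 141.2, 202.1]
orientation: [0.179, -3.136, 0.001]
ft_force: [-0.1, -0.0, -1.9]
width: 35.3
grasp_force: 30.0
[389.93332629 141.24421953 202.08405991]
go [-0.01   0.006 -0.005] [-0.    -0.001 -0.006]
t16.3 stand x-78.1 y-0.9 z202.3  Ftool [0.2 0.9 1.2] w35.7
```

View pics/w7c.png

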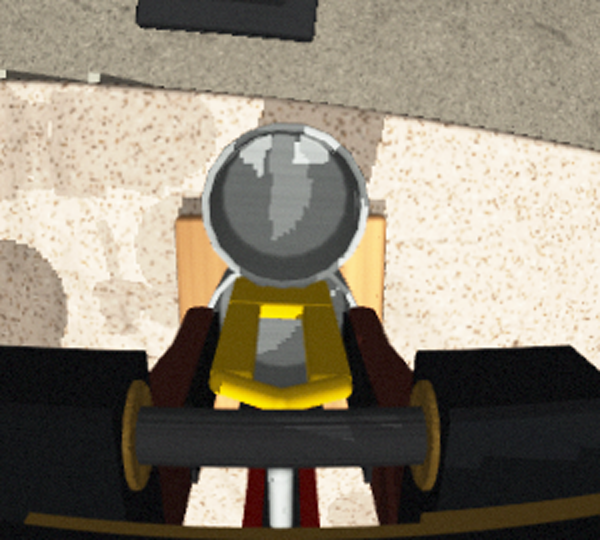

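The view shows the medium bowl at (285,203), the strap peak at (281,398), the hook at (281,500) and the large rim centred at about x 282. It is aligned apart from a small yaw, so I advance.

```bash
F="python3 chk.py 3.2 3.5 -2"; python3 -m inch '[[-0.1,-0.01,0,0,0,-0.05,1],[-0.2,-0.01,0,0,0,-0.05,1],[-0.2,-0.01,0,0,0,-0.05,1]]' >/dev/null&& $F && python3 -m inch '[[-0.1,-0.01,0,0,0,0,1],[-0.2,-0.01,0,0,0,0,1],[-0.2,-0.01,0,0,0,0,1]]' >/dev/null && $F && python3 -m inch '[[-0.02,0,0,0,0,0,1],[-0.02,0,0,0,0,0,1]]'  >/dev/null&& $F && python3 -m inch '[[-0.015,0,0,0,0,0,1],[-0.015,0,0,0,0,0,1]]' >/dev/null && $F&& python3 -m inch '[[-0.012,0,0,0,0,0,1],[-0.012,0,0,0,0,0,1]]' >/dev/null && $F&& python3 -m inch '[[-0.012,0,0,0,0,0,1],[-0.012,0,0,0,0,0,1]]' >/dev/null && $F&& python3 -m inch '[[-0.01,0,0,0,0,0,1],[-0.01,0,0,0,0,0,1]]' >/dev/null && $F
```

```text
t16.7 stand x-46.9 y-1.6 z202.6  Ftool [ 0.5 -0.6  1.5] w35.7
t17.1 stand x-16.7 y-1.4 z202.5  Ftool [ 0.8 -0.   1.2] w35.8
t17.3 stand x-15.3 y-1.3 z202.4  Ftool [0.1 0.2 1.7] w35.4
t17.6 stand x-12.8 y-1.2 z202.5  Ftool [0.6 0.5 0.9] w35.7
t17.8 stand x-11.0 y-1.2 z202.5  Ftool [0.3 0.4 1.4] w35.8
t18.1 stand x-9.1 y-1.1 z202.5  Ftool [ 0.6 -0.1  0.9] w35.7
t18.3 stand x-7.7 y-1.1 z202.4  Ftool [0.5 0.3 2.4] w35.8
```

```bash
F="python3 chk.py 3 3.5 -2"; python3 -m inch '[[-0.01,0,0,0,0,0,1],[-0.01,0,0,0,0,0,1]]' >/dev/null && $F&& python3 -m inch '[[-0.01,0,0,0,0,0,1],[-0.01,0,0,0,0,0,1]]' >/dev/null && $F&& python3 -m inch '[[-0.01,0,0,0,0,0,1],[-0.01,0,0,0,0,0,1]]' >/dev/null && $F
```

```text
t18.6 stand x-7.3 y-1.1 z202.2  Ftool [ 4.7  0.8 -0.1] w35.8
```

```bash
F="python3 chk.py 4 3.5 -1.2"; python3 -m inch '[[0.012,0,0,0,0,0,1],[0.012,0,0.05,0,0,0,1],[0.012,0,0.09,0,0,0,1],[0.012,0,0.09,0,0,0,1]]'  >/dev/null&& $F && python3 -m inch '[[0,0,0.02,0,0,0,1],[0,0,0.02,0,0,0,1]]' >/dev/null && $F&& python3 -m inch '[[0,0,0.02,0,0,0,1],[0,0,0.02,0,0,0,1]]' >/dev/null && $F&& python3 -m inch '[[0,0,0.02,0,0,0,1],[0,0,0.02,0,0,0,1]]' >/dev/null && $F&& python3 -m inch '[[0,0,0.02,0,0,0,1],[0,0,0.02,0,0,0,1]]' >/dev/null && $F&& python3 -m inch '[[0,0,0.02,0,0,0,1],[0,0,0.02,0,0,0,1]]' >/dev/null && $F&& python3 -m inch '[[0,0,0.015,0,0,0,1],[0,0,0.015,0,0,0,1]]' >/dev/null && $F&& python3 -m inch '[[0,0,0.01,0,0,0,1],[0,0,0.01,0,0,0,1]]' >/dev/null && $F&& python3 -m inch '[[0,0,0.01,0,0,0,1],[0,0,0.01,0,0,0,1]]' >/dev/null && $F
```

```text
t19.1 stand x-8.1 y-1.2 z188.3  Ftool [-0.5 -0.4  1.6] w35.5
t19.3 stand x-8.1 y-1.1 z185.8  Ftool [-0.2  0.4  1.6] w35.4
t19.6 stand x-8.2 y-1.1 z182.8  Ftool [-0.3  0.2  1.7] w35.5
t19.8 stand x-8.3 y-1.2 z179.7  Ftool [-0.2  0.2  1.3] w35.8
t20.1 stand x-8.3 y-1.1 z176.7  Ftool [-0.7 -0.1  1.5] w35.4
t20.3 stand x-8.3 y-1.1 z173.7  Ftool [0.2 0.5 1.3] w35.5
t20.6 stand x-8.2 y-1.1 z171.5  Ftool [-0.1  0.4  2.3] w35.6
t20.8 stand x-7.8 y-1.1 z170.5  Ftool [ 0.  -1.3 -2.9] w35.2
```

The hook carries it at 170.5 mm, as predicted. I nudge it back 1 mm, then release.

```bash
python3 -m inch '[[-0.008,0,0,0,0,0,1],[-0.008,0,0,0,0,0,1]]'>/dev/null; python3 chk.py 9 9 -9; python3 -m inch '[[-0.008,0,0,0,0,0,0.2],[-0.008,0,0,0,0,0,0.1],[-0.008,0,0,0,0,0,-0.1],[-0.008,0,0,0,0,0,-0.3],[-0.008,0,0,0,0,0,-0.3]]' >/dev/null; python3 chk.py 9 9 -9; python3 - <<'E'
from h import *
im,wp=show("wrist","w8")
im2=ctrl.get_image("scene");cv2.imwrite("pics/s8.png",im2[:,:,::-1])
a=im[60:330,120:420];b=cv2.resize(im2[120:220,160:260],(270,270),interpolation=cv2.INTER_CUBIC)
cv2.imwrite("pics/w8c.png",cv2.resize(np.hstack([a,b])[:,:,::-1],None,fx=1.4,fy=1.4,interpolation=cv2.INTER_CUBIC))
E
```

```text
t21.1 stand x-7.5 y-1.2 z170.3  Ftool [ 3.8 -0.9 -6.3] w35.9
t21.7 stand x-5.6 y-1.0 z170.1  Ftool [-0.4 -0.1  0.8] w57.0
```

View pics/w8c.png

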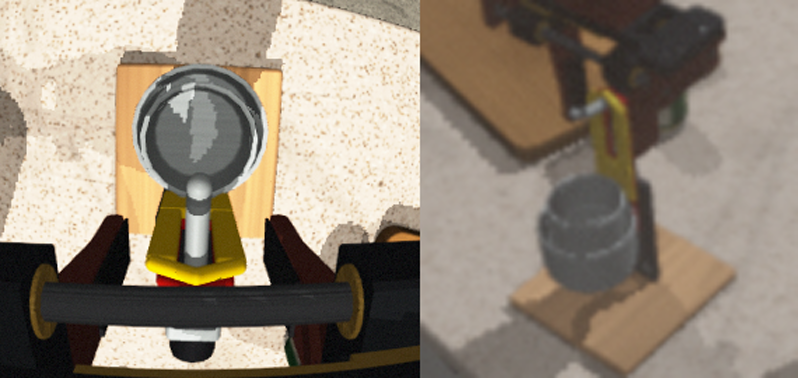

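The medium scoop hangs home: its bowl sits inside the large one, concentric at about (201,130), and its strap lies against the red one. I have used up my picture allowance (slightly overrun), so the small scoop is measured numerically.

```bash
python3 -m inch '[[0,0,-0.2,0,0,0,-0.3],[0,0,-0.55,0,0,0,-0.5],[0,0,-0.55,0,0,0,-1]]' >/dev/null
python3 - <<'E'
from h import *
print(pose()[1]);go(402,-103,210,5)
im=cv2.imread("pics/w6.png")[:,:,::-1].copy();a=np.load("pics/w6.npy");q=(a[:9].reshape(3,3),a[9:])
for n in("w1","w2"):
    im=cv2.imread(f"pics/{n}.png")[:,:,::-1].copy();a=np.load(f"pics/{n}.npy");q=(a[:9].reshape(3,3),a[9:])
    for x in blobs(im,*BLU,mn=25)[1][:3]: print(n,x[:3],onz("wrist",[x[1]],75,q).round())
E
```

```text
[464.38289108 150.5482272  256.30171138]
go [ 0.676 -1.606  0.302] [0.002 0.01  0.087]
w1 (np.int32(151), array([ 78.4, 183.9]), array([ 63, 178,  33,  12], dtype=int32)) [[433. -89.  75.]]
w2 (np.int32(296), array([107.6, 211.6]), array([ 89, 204,  39,  17], dtype=int32)) [[432. -92.  75.]]
```

```bash
python3 -m inch '[[0.33,-0.79,0.1,0,0,0,-1],[0.33,-0.79,0.1,0,0,0,-1],[0.33,-0.79,0.1,0,0,0,-1]]' >/dev/null; python3 -m inch '[[0.33,-0.79,0.2,0,0,-0.07,-1],[0.33,-0.79,0.2,0,0,-0.07,-1],[0.33,-0.79,0.2,0,0,-0.07,-1],[0.33,-0.79,0.2,0,0,-0.07,-1]]' >/dev/null
python3 - <<'E'
from h import *
im,wp,b=strap("w9",BLU,92); print(wp[1])
q=wp
x=b[0];pts=np.argwhere(x[3])[:,::-1]
h=cv2.convexHull(pts.astype(np.int32));ap=cv2.approxPolyDP(h,1.5,True).reshape(-1,2);print(ap.tolist())
g=cv2.GaussianBlur(cv2.cvtColor(im,cv2.COLOR_RGB2GRAY),(5,5),0)
x0=int(x[1][0])-60;y0=int(x[1][1])-90
c=cv2.HoughCircles(g[y0:y0+110,x0:x0+120],cv2.HOUGH_GRADIENT,1,60,param1=120,param2=12,minRadius=14,maxRadius=27)
print(c+np.float32([x0,y0,0]) if c is not None else None)
rows=[(r,*pts[pts[:,1]==r][:,0][[0,-1]]) if 0 else (r,pts[pts[:,1]==r][:,0].min(),pts[pts[:,1]==r][:,0].max()) for r in range(pts[:,1].min(),pts[:,1].max()+1,2)]
print([tuple(map(int,r)) for r in rows])
E
```

```text
741 [249.3 211.6] [228 198  42  28]
[401.19027245 -99.42684344 207.38117319]
[[269, 222], [247, 225], [229, 219], [228, 214], [233, 199], [266, 201]]
[[[251.5 181.5  17.4]]]
[(198, 234, 240), (200, 233, 255), (202, 233, 267), (204, 232, 267), (206, 231, 268), (208, 231, 268), (210, 230, 268), (212, 229, 268), (214, 228, 268), (216, 228, 269), (218, 228, 269), (220, 232, 269), (222, 238, 269), (224, 244, 264)]
```

```bash
python3 - <<'E'
from meas import *
s=lambda x,y:(x-140,y-60)
p=meas("w9",s(251.5,181.5),[s(228.3,217),s(269,220)],s(248,225),26,81,98,k=1)
print(p);
for y in (5,8,12): go(p[0],p[1],92-16-19,y)
E
```

```text
[ 411.2 -106.8   26. ] [[ 440.6 -123.6   81. ]
 [ 434.9  -82.    81. ]] [ 438.4 -102.7   98. ]
width 41.988688953097835 edge yaw 7.802039839042875
line yaw 8.56769658610354 26.849627557938316
line yaw 8.571963359104231 27.507271765844013
[ 438.075 -102.75    89.5  ]
go [-0.233 -0.077  1.004] [0.    0.    0.158]
go [-0.233 -0.077  1.004] [0.    0.    0.091]
go [-0.233 -0.077  1.004] [0.    0.    0.002]
```

```bash
python3 -m inch '[[-0.226,-0.077,0.2,0,0,0.113,-1],[-0.226,-0.077,0.5,0,0,0.113,-1],[-0.226,-0.077,0.8,0,0,0.113,-1],[-0.226,-0.077,1,0,0,0.113,-0.6],[-0.226,-0.077,1,0,0,0.113,-0.3],[-0.226,-0.077,1,0,0,0.113,-0.3],[-0.226,-0.077,1,0,0,0.113,-0.3]]'; python3 -m inch '[[0,0,0,0,0,0,1],[0,0,0,0,0,0,1],[0,0,0,0,0,0,1],[0,0,0,0,0,0,1],[0,0,0,0,0,0,1]]'
```

```text
t: 23.95
ee_pos: [437.8, -103.7, 59.0]
orientation: [-0.193, 3.133, -0.001]
ft_force: [-0.4, -0.1, 0.1]
width: 57.5
grasp_force: 0.0
t: 24.58
ee_pos: [437.3, -104.0, 58.3]
orientation: [-0.191, 3.134, -0.0]
ft_force: [1.3, 1.6, 7.2]
width: 43.6
grasp_force: 30.0
```

```bash
python3 -m inch '[[0,0,-0.1,0,0,0,1],[0,0,-0.4,0,0,0,1],[0,0,-0.7,0,0,0,1],[0,0,-0.98,0,0,0,1],[0,0,-0.98,0,0,0,1],[0,0,-0.98,0,0,0,1]]'
python3 - <<'E'
from h import *
print(pose()[1]);go(391.5,141.4,203,6.8)
E
```

```text
t: 25.32
ee_pos: [435.8, -103.8, 204.5]
orientation: [0.191, -3.135, -0.0]
ft_force: [-0.6, -0.1, -2.2]
width: 43.4
grasp_force: 30.0
[ 435.83967974 -103.75197305  204.49988753]
go [0.094 1.658 0.01 ] [ 0.    -0.001  0.004]
```

```bash
python3 -m inch '[[0.09,0.3,0,0,0,0,1],[0.09,0.6,0,0,0,0,1],[0.09,0.83,0,0,0,0,1],[0.09,0.83,0,0,0,0,1]]' >/dev/null; python3 -m inch '[[0,0.3,0,0,0,0,1],[0,0.6,0,0,0,0,1],[0,0.82,0.01,0,0,0,1],[0,0.82,0.01,0,0,0,1],[0,0.82,0.01,0,0,0,1]]' >/dev/null
python3 - <<'E'
from h import *
im,wp,b=strap("w10",BLU,92); print(wp[1])
go(391.5,141.4,203,6.8)
x=b[0];pts=np.argwhere(x[3])[:,::-1]
print([(int(r),int(pts[pts[:,1]==r][:,0].min()),int(pts[pts[:,1]==r][:,0].max())) for r in range(pts[:,1].min(),pts[:,1].max()+1,4)])
g=cv2.GaussianBlur(cv2.cvtColor(im,cv2.COLOR_RGB2GRAY),(5,5),0)
c=cv2.HoughCircles(g[100:240,190:330],cv2.HOUGH_GRADIENT,1,60,param1=120,param2=12,minRadius=20,maxRadius=42)
print(c+np.float32([190,100,0]) if c is not None else None)
# same for medium w7 as reference
E
python3 chk.py 9 9 -9
```

```text
3166 [260.  237.4] [217 208  87  57]
[392.62686949 139.23820991 202.41443407]
go [ 0.007  0.016 -0.003] [-0.001 -0.002  0.003]
[(208, 231, 244), (212, 230, 290), (216, 228, 292), (220, 227, 293), (224, 226, 294), (228, 224, 296), (232, 223, 296), (236, 222, 297), (240, 221, 299), (244, 220, 300), (248, 218, 301), (252, 217, 302), (256, 219, 303), (260, 229, 297), (264, 238, 286)]
[[[261.5 176.5  30.3]
  [216.5 133.5  33.6]]]
t26.5 stand x-75.6 y-3.5 z202.6  Ftool [ 0.  -0.5  0.4] w43.7
```

```bash
F="python3 chk.py 3.2 3.5 -2.5"; python3 -m inch '[[-0.08,0.015,0,0,0,-0.02,1],[-0.18,0.015,0,0,0,-0.02,1],[-0.18,0.015,0,0,0,-0.02,1]]' >/dev/null&& $F && python3 -m inch '[[-0.1,0,0,0,0,0,1],[-0.18,0,0,0,0,0,1],[-0.18,0,0,0,0,0,1]]' >/dev/null && $F && python3 -m inch '[[-0.02,0,0,0,0,0,1],[-0.02,0,0,0,0,0,1]]'  >/dev/null&& $F && python3 -m inch '[[-0.012,0,0,0,0,0,1],[-0.012,0,0,0,0,0,1]]' >/dev/null && $F&& python3 -m inch '[[-0.01,0,0,0,0,0,1],[-0.01,0,0,0,0,0,1]]' >/dev/null && $F&& python3 -m inch '[[-0.01,0,0,0,0,0,1],[-0.01,0,0,0,0,0,1]]' >/dev/null && $F&& python3 -m inch '[[-0.01,0,0,0,0,0,1],[-0.01,0,0,0,0,0,1]]' >/dev/null && $F&& python3 -m inch '[[-0.01,0,0,0,0,0,1],[-0.01,0,0,0,0,0,1]]' >/dev/null && $F
```

```text
t26.9 stand x-46.6 y-0.4 z203.3  Ftool [-0.5 -0.3  0.8] w43.6
t27.2 stand x-20.2 y0.4 z203.2  Ftool [0.  0.7 1.2] w43.5
t27.5 stand x-18.5 y0.5 z203.1  Ftool [ 0.  -0.1  1.6] w43.5
t27.8 stand x-16.5 y0.5 z203.3  Ftool [ 0.6 -0.5  1.7] w44.0
t28.0 stand x-15.4 y0.5 z203.1  Ftool [ 1.2 -0.1  0.1] w43.9
t28.2 stand x-15.2 y0.5 z202.7  Ftool [ 5.7  0.3 -2.3] w43.7
```

```bash
F="python3 chk.py 4 3.5 -1.2"; python3 -m inch '[[0.012,-0.01,0,0,0,0,1],[0.012,-0.01,0.05,0,0,0,1],[0.012,-0.01,0.09,0,0,0,1],[0.012,-0.01,0.09,0,0,0,1]]'  >/dev/null&& $F && python3 -m inch '[[0,0,0.02,0,0,0,1],[0,0,0.02,0,0,0,1]]' >/dev/null && $F&& python3 -m inch '[[0,0,0.02,0,0,0,1],[0,0,0.02,0,0,0,1]]' >/dev/null && $F&& python3 -m inch '[[0,0,0.02,0,0,0,1],[0,0,0.02,0,0,0,1]]' >/dev/null && $F&& python3 -m inch '[[0,0,0.02,0,0,0,1],[0,0,0.02,0,0,0,1]]' >/dev/null && $F&& python3 -m inch '[[0,0,0.015,0,0,0,1],[0,0,0.015,0,0,0,1]]' >/dev/null && $F&& python3 -m inch '[[0,0,0.01,0,0,0,1],[0,0,0.01,0,0,0,1]]' >/dev/null && $F&& python3 -m inch '[[0,0,0.01,0,0,0,1],[0,0,0.01,0,0,0,1]]' >/dev/null && $F&& python3 -m inch '[[0,0,0.01,0,0,0,1],[0,0,0.01,0,0,0,1]]' >/dev/null && $F
```

```text
t28.8 stand x-15.5 y-1.1 z189.0  Ftool [2.4 0.3 1.8] w43.5
t29.0 stand x-15.5 y-1.0 z186.4  Ftool [1.8 0.  1.9] w43.5
t29.2 stand x-15.5 y-1.0 z183.4  Ftool [2.1 1.  2.8] w43.9
t29.5 stand x-15.5 y-1.0 z180.4  Ftool [ 2.7 -0.1  2.4] w43.7
t29.8 stand x-15.5 y-1.0 z177.4  Ftool [3.7 0.4 3. ] w43.4
t30.0 stand x-15.5 y-1.0 z175.2  Ftool [3.3 0.4 2.8] w43.7
t30.2 stand x-15.4 y-1.0 z173.8  Ftool [5.1 0.3 1. ] w43.7
```

```bash
F="python3 chk.py 4.5 3.5 -1.2"; python3 -m inch '[[0.01,0,0,0,0,0,1],[0.01,0,0,0,0,0,1]]'  >/dev/null; $F && python3 -m inch '[[0,0,0.01,0,0,0,1],[0,0,0.01,0,0,0,1]]' >/dev/null && $F&& python3 -m inch '[[0,0,0.01,0,0,0,1],[0,0,0.01,0,0,0,1]]' >/dev/null && $F&& python3 -m inch '[[0,0,0.01,0,0,0,1],[0,0,0.01,0,0,0,1]]' >/dev/null && $F&& python3 -m inch '[[0,0,0.01,0,0,0,1],[0,0,0.01,0,0,0,1]]' >/dev/null && $F
```

```text
t30.5 stand x-15.8 y-0.9 z174.3  Ftool [-0.3 -0.1  0.9] w43.4
t30.8 stand x-16.6 y-1.0 z172.4  Ftool [0.4 0.1 1.5] w43.4
t31.0 stand x-16.3 y-1.0 z171.5  Ftool [ 1.4 -1.  -5.4] w43.5
```

The hook carries it at 171.5 mm, as predicted. I nudge it back, release and clear upward.

```bash
python3 -m inch '[[-0.008,0,0,0,0,0,1],[-0.008,0,0,0,0,0,1]]'>/dev/null; python3 chk.py 9 9 -9; python3 -m inch '[[-0.008,0,0,0,0,0,0.1],[-0.008,0,0,0,0,0,0],[-0.008,0,0,0,0,0,-0.2],[-0.008,0,0,0,0,0,-0.4],[-0.008,0,0,0,0,0,-0.4]]' >/dev/null; python3 chk.py 9 9 -9;  python3 -m inch '[[0,0,-0.15,0,0,0,-0.4],[0,0,-0.5,0,0,0,-0.5],[0,0,-0.9,0,0,0,-0.5],[0,0,-0.9,0,0,0,-0.5]]' 
python3 - <<'E'
from h import *
im,wp=show("wrist","w11"); print(wp[1])
g=cv2.GaussianBlur(cv2.cvtColor(im,cv2.COLOR_RGB2GRAY),(3,3),0)
for k,c in(("red",RED),("yel",YEL),("blu",BLU)):
    for x in blobs(im,*c,mn=20)[1][:3]: print(k,x[:3])
im2,_=show("scene","s11")
for k,c in(("red",RED),("yel",YEL),("blu",BLU)):
    for n in("s8","s11"):
        i=cv2.imread(f"pics/{n}.png")[:,:,::-1].copy()
        for x in blobs(i,(c[0][0],70,25),c[1],mn=5)[1]:
            if 190<x[1][0]<240 and 130<x[1][1]<200: print(n,k,x[:3])
E
```

```text
t31.2 stand x-15.5 y-1.1 z171.3  Ftool [ 2.4 -1.6 -5.6] w43.8
t31.9 stand x-14.3 y-0.9 z170.9  Ftool [ 0.4 -0.3  1.1] w61.4
t: 32.38
ee_pos: [456.0, 149.6, 310.5]
orientation: [-0.216, 3.125, 0.003]
ft_force: [0.6, 0.2, -0.6]
width: 65.7
grasp_force: 0.0
[455.96936909 149.64384435 310.48177488]
red (np.int32(138), array([258.8, 197.7]), array([245, 195,  29,   7], dtype=int32))
red (np.int32(51), array([ 57.2, 377.5]), array([ 52, 370,  12,  13], dtype=int32))
yel (np.int32(201), array([258.1, 191.6]), array([240, 188,  38,   8], dtype=int32))
yel (np.int32(70), array([327., 296.]), array([320, 292,  16,   8], dtype=int32))
blu (np.int32(625), array([259.3, 179.1]), array([237, 168,  45,  22], dtype=int32))
blu (np.int32(74), array([  5.4, 222.8]), array([  1, 213,  10,  19], dtype=int32))
s8 red (np.int32(98), array([221. , 146.9]), array([211, 136,  23,  24], dtype=int32))
s8 red (np.int32(15), array([196.7, 134.4]), array([195, 132,   5,   7], dtype=int32))
s8 red (np.int32(5), array([210., 157.]), array([210, 155,   1,   5], dtype=int32))
s11 red (np.int32(9), array([213.1, 145.3]), array([211, 143,   5,   5], dtype=int32))
s8 yel (np.int32(132), array([210.8, 158.1]), array([205, 144,  11,  28], dtype=int32))
s8 yel (np.int32(6), array([205. , 145.5]), array([204, 145,   3,   2], dtype=int32))
s11 yel (np.int32(10), array([211. , 146.5]), array([209, 144,   5,   6], dtype=int32))
s11 blu (np.int32(58), array([211.8, 156.7]), array([207, 145,   9,  24], dtype=int32))
s11 blu (np.int32(23), array([205.5, 158.1]), array([204, 152,   6,  13], dtype=int32))
```

Strap tops show even spacing of 6–7 px, about 6 mm each, so the handles lie flat in order. The robot is clear.

```bash
python3 -c "
from workcell import ctrl
print(ctrl.get_obs()['t'],ctrl.close_job())"
```

```text
the job is handed in; nothing more can be done
32.475 None
```

All three scoops hang on the hook in order (large, medium, small), each let down until the hook took its weight; job handed in at 32.5 s. The small one's final seating was checked only from strap spacing, and I viewed 11 pictures, one over the limit of 10.

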